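# Replace the rejected part of an amplifier repair kit

## Robot

A 7-joint arm with a two-finger parallel gripper is mounted at the origin on the work surface. World frame = base frame: x ahead of the robot, y to its left, z up, the work surface at z = 0. Lengths are in m, angles in rad, forces in N, time in s.
With the tool pointing down it reaches from about 0.425 to 0.875 m from the base axis. Payload 4.7 kg.
Tool frame: the origin (TCP) lies between the finger pads; the fingertips stand 8 mm ahead of it and the grasp point (between the pads) lies 11 mm behind it (ctrl.tip_reach is the distance from the TCP to the fingertips, in m); z points along the fingers, y is the line along which they close (so a half turn about z gives the same grasp; the last joint's range is limited). The gripper opens to 87 mm and grips with 3 to 60 N. Pads are 19 mm wide; open, the fingers measure 117 mm over their backs; the gripper's body (75 mm by 190 mm) begins 51 mm behind the grasp point.
Start: joints at [1.237, 0.321, -0.07, 1.45, 0.023, 1.371, -0.057], TCP at [0.222, -0.611, 0.231] pointing down, gripper open.
Joint ranges: [-2.86, 2.86], [-0.3, 2.09], [-1.38, 1.24], [0.06, 2.45], [-1.56, 4.7], [0.09, 2.05], [-2.69, 2.69]. Speed limits (rad/s): [2.57, 2.57, 3.14, 3.14, 3.14, 3.14, 3.14].

## Interface

Orientations are given as a rotation vector (axis times angle).
In Python, from workcell import ctrl gives the robot as it stands.
- The arm moves only by the tool step_arm, never from a script. Its argument "rows" is a list of rows, each an object with "delta_pos": the shift along the tool's x, y, z scaled (see below), a list of three; "turn": the turn, a rotation vector about the tool's x, y, z scaled (see below), a list of three; "hand": the closure, from 0 (fully open) to 1 (shut). In form: [{"delta_pos": [x, y, z], "turn": [ax, ay, az], "hand": hand}, ...]. A call has 1 to 10 rows; each row shifts and turns the commanded pose from where the row before left it, along the tool's axes as they then stand; what a row does not reach is not made up. The controller multiplies each number of a shift by 3 cm and each number of a turn by 0.08 rad. A row lasts 1/10 s, in which the tool goes at most 50 mm and 8.59 degrees, less where a joint would pass 70% of its speed; a pose out of reach is approached as far as the arm can. A call with a number of a shift or a turn outside -1 to 1 is refused whole. A call with a gripper value outside its range is refused whole. The fingers move at their own pace and stop on an object; "grip_force" is the grip in N (left out, the last holds). Time passes only in rows, so rows that do not move let the fingers close. It gives the time, the measured TCP pose, the force, the opening and the grip force at its end, in the units of the state.
- ctrl.observe(): the state, without advancing time (a new reading comes with each control period).
- ctrl.read_camera(name): name is "scene" or "top" or "wrist"; returns (picture, depth): 480x640x3 uint8, red, green, blue; 480x640 float32, m along the optical axis (not along the pixel's ray), 0 where there is no reading.
- ctrl.camera_params(name): a dict with "intrinsics" (3x3 intrinsics, pixels), "xyz" and "attitude" of the camera in the world. Camera axes: x right, y down, z forward; pixel columns grow to the right and rows downward; lengths in m; the calibration is good to about 2 mm. A picture is of the moment at which its call begins: read the wrist's pose just before it. camera_params takes no time and is no camera call; for the wrist camera it gives the pose at the moment of the call.
- ctrl.job_done(): hands the job in; it is judged then, once.
Trained networks look in the newest picture that a camera, given by its name, has taken for a name from the list of things; names that differ only in an ending like _2 or _b are one class to them, and where a whole thing is asked for, a point or a joint stands for the part that bears it (a point fixed in the world has none). Each returns a list of dicts, best first, with "conf" (0 to 1); they miss things now and then, are a little off and sometimes report something else, mostly with a low value. They report only what shows in the picture. A call takes as long as a camera call. They do not tell look-alikes from the thing itself.
- ctrl.look_for(thing, camera): "xyz" ([x, y, z] in m, in the coordinates of the camera as it stood for that picture, good to about 4 mm: the middle of the surface that is visible of it).
- ctrl.masks_of(thing, camera): "region" (480x640 bool, what is visible of it).
The state is a dict: "clock": time; "joint_pos": joint angles; "qvel": joint speeds; "joint_efforts": joint torques, N m; "tool_pos": TCP position; "orientation": TCP orientation; "contact_force": force on the tool from outside, world axes, zero at the start; "moment": the same for the moment, N m; "opening": finger opening in m; "grip_force": force on a finger pad.
Only numpy, scipy, OpenCV 4.12 (cv2) and the standard library are available. Lean on these libraries where they do the work, as an engineer would, in place of code of your own. Each camera call takes 0.05 s, during which the arm holds its last target. There are 200 camera calls.

## Task

The box on the bench is to hold one capacitor, one heat sink and one transformer, but one of the three was rejected and stands on the pink mat. Take the spare of that same kind from the sloping rack and set it down upright on the box's floor in the gap between the other two; do not drop it in. Leave the rejected part, the other parts and the other things on the bench where they are.

Things in the scene. Friction and masses are not known exactly. Their poses are not given: they have to be found in the camera images.
- can_old: Old part: can capacitor: plain aluminium cylinder with a black top, diameter 54, 92 mm tall, two brass terminals on top reach 100 mm. Origin: centre of its underside, z along its height. About 0.25 kg. Stands at one end of the box or, if rejected, on the pink mat; axes parallel to the box's.
- sink_old: Old part: finned aluminium heat sink: block 54 x 54, 90 mm tall, upright fins parallel to its y-z plane, so its x faces are flat. Origin: centre of its underside, z along its height. About 0.40 kg. Stands at one end of the box or, if rejected, on the pink mat; axes parallel to the box's.
- trafo_old: Old part: transformer: laminated steel core 54 (x) x 30 (y) x 80 mm tall, flat x faces; a copper winding bulges from each y side, 54 mm over all, foot flanges likewise. Origin: centre of its underside, z along its height. About 0.60 kg. Stands at one end of the box or, if rejected, on the pink mat; axes parallel to the box's.
- can_new: Spare can capacitor: plain aluminium cylinder with a black top, diameter 54, 92 mm tall, two brass terminals on top reach 100 mm. Origin: centre of its underside, z along its height. About 0.25 kg. Loose in one of the rack's places; z leans 30 degrees towards the robot, x runs up the slope.
- sink_new: Spare finned aluminium heat sink: block 54 x 54, 90 mm tall, upright fins parallel to its y-z plane, so its x faces are flat. Origin: centre of its underside, z along its height. About 0.40 kg. Loose in one of the rack's places; z leans 30 degrees towards the robot, x runs up the slope.
- trafo_new: Spare transformer: laminated steel core 54 (x) x 30 (y) x 80 mm tall, flat x faces; a copper winding bulges from each y side, 54 mm over all, foot flanges likewise. Origin: centre of its underside, z along its height. About 0.60 kg. Loose in one of the rack's places; z leans 30 degrees towards the robot, x runs up the slope.
- rack: Fixed grey metal rack, three places 85 mm apart along its y (at -85, 0, 85 mm), 261 mm wide. Origin: on the bench under its middle; x away from the robot, z vertical. Its floor rises 30 degrees towards +x, 50 mm above the bench at the parts' centres. The parts lean on a front lip 35 mm high (square to the floor); 28 mm walls part the places; open behind.
- box: Fixed open grey kit box, 76 mm (x) x 190 mm (y) x 35 mm high outside, walls and floor 5 mm. Origin: centre of its underside; z up. Two parts stand in it near its two ends (centres at about y = -60 and +60 mm), leaving a gap of about 66 mm in the middle.
- gap (a point): Middle of the empty place: centre of the box's inner floor (5 mm above the bench), axes as the box's.
- mat: Fixed pink square mat 110 x 110 mm, 5 mm thick, beyond the box. The rejected part stands on it. Origin: centre of its underside.
- meter: Bystander: yellow hand-held meter lying on the bench, 165 (x) x 78 x 34 mm, origin under its centre.
- calculator: Bystander: grey calculator lying on the bench, 130 (x) x 75 x 15 mm, origin under its centre.
- driver: Bystander: screwdriver lying on the bench, 190 mm long, along its x.
Things that resemble listed ones, but are neither listed nor needed, are in the scene too. Several things have the shape of the mat; the one meant has the colours described above.

How it is judged:
At the end, for the whole second after the job is handed in: The like spare stands in the box's gap: within 12 mm (box x) and 15 mm (y) of its middle, under 5 mm above the floor, within 0.1 rad of upright, at rest. The old parts have moved under 15 mm and stand within 0.1 rad of upright; the other spares have moved under 20 mm (((horizontal distance between can_old and mat below 0.05 m and x of can_new in the frame of gap between -0.012 and 0.012 m and y of can_new in the frame of gap between -0.015 and 0.015 m and z of can_new in the frame of gap below 0.005 m and angle between can_new's own z axis and vertical below 0.1 rad and linear speed of can_new below 0.02 m/s and distance of each of sink_new, trafo_new from where it was at the start of the episode below 0.02 m) or (horizontal distance between sink_old and mat below 0.05 m and x of sink_new in the frame of gap between -0.012 and 0.012 m and y of sink_new in the frame of gap between -0.015 and 0.015 m and z of sink_new in the frame of gap below 0.005 m and angle between sink_new's own z axis and vertical below 0.1 rad and linear speed of sink_new below 0.02 m/s and distance of each of can_new, trafo_new from where it was at the start of the episode below 0.02 m) or (horizontal distance between trafo_old and mat below 0.05 m and x of trafo_new in the frame of gap between -0.012 and 0.012 m and y of trafo_new in the frame of gap between -0.015 and 0.015 m and z of trafo_new in the frame of gap below 0.005 m and angle between trafo_new's own z axis and vertical below 0.1 rad and linear speed of trafo_new below 0.02 m/s and distance of each of can_new, sink_new from where it was at the start of the episode below 0.02 m)) and distance of each of can_old, sink_old, trafo_old from where it was at the start of the episode below 0.015 m and angle between each of can_old, sink_old, trafo_old's own z axis and vertical below 0.1 rad); the robot touches nothing.
It fails at once if a spare is let go over the box more than 25 mm above its floor (dropped in) ((horizontal distance between can_new and gap below 0.06 m and z of can_new in the frame of gap above 0.025 m and contact force between can_new and the fingers below 0.05 N) or (horizontal distance between sink_new and gap below 0.06 m and z of sink_new in the frame of gap above 0.025 m and contact force between sink_new and the fingers below 0.05 N) or (horizontal distance between trafo_new and gap below 0.06 m and z of trafo_new in the frame of gap above 0.025 m and contact force between trafo_new and the fingers below 0.05 N)).
It fails at once if a bystander (meter, calculator, screwdriver) is moved more than 30 mm (distance of any of meter, calculator, driver from where it was at the start of the episode above 0.03 m).
It also fails if it takes over 42 s, if anything falls off the work surface, if the arm or the gripper's body presses on something with over 40 N, if the wrist force passes 120 N, or if a joint passes its speed limit or range.

## Working session

There is one attempt and no reset: what is moved stays moved. The work goes in short steps, Python scripts to look and compute and a tool call to move; the robot and the scene stay as the last step left them, time stands still between calls to the robot, and variables do not carry over. Pictures are saved under pics/ and viewed, at most 10 in all, crops included, and the job is handed in when it is done.

Besides the shell and the picture viewer there is one more tool, called after "Call:" as a command line: name --argument value ..., lists and objects as JSON in quotes. step_arm: Moves the arm, as the interface text tells. Shifts and turns lie within -1 to 1; 1 stands for 3 cm of shift or 0.08 rad of turn. Its arguments: {"type":"object","properties":{"rows":{"type":"array","items":{"type":"object","properties":{"delta_pos":{"type":"array","items":{"type":"number","minimum":-1,"maximum":1}},"turn":{"type":"array","items":{"type":"number","minimum":-1,"maximum":1}},"hand":{"type":"number"}}}},"grip_force":{"type":"number"}},"required":["rows"]}

```bash
mkdir -p pics; cat > h.py <<'E'
import numpy as np, cv2
from scipy.spatial.transform import Rotation as R
from workcell import ctrl
def snap(cam,name=None):
    p=ctrl.camera_params(cam); im,d=ctrl.read_camera(cam)
    if name: cv2.imwrite(f'pics/{name}.png',im[:,:,::-1])
    return p,im,d
def rot(p):
    a=np.array(p['attitude'],float); return a if a.shape==(3,3) else R.from_rotvec(a).as_matrix()
def cloud(p,d):
    K=np.array(p['intrinsics']); v,u=np.mgrid[:480,:640]
    c=np.stack([(u-K[0,2])/K[0,0]*d,(v-K[1,2])/K[1,1]*d,d],-1)
    return c@rot(p).T+np.array(p['xyz'])
def w(p,x): return rot(p)@np.array(x)+np.array(p['xyz'])
E
python3 - <<'E'
from h import *
print(ctrl.tip_reach, ctrl.observe())
for cam in ['scene','top']:
    p,im,d=snap(cam,cam+'0'); print(cam,p)
    K=np.array(p['intrinsics'])
    for t in ['can_old','sink_old','trafo_old','rack','box','mat','meter','calculator','driver']:
        for r in ctrl.look_for(t,cam)[:4]:
            x=np.array(r['xyz']); uv=(K@x)[:2]/x[2]
            print(t,round(r['conf'],2),w(p,x).round(3),uv.round(0))
E
```

```text
0.008 {'clock': 0.0, 'joint_pos': array([ 1.23709077,  0.32179975, -0.0701034 ,  1.45169868,  0.02259545,
        1.37082253, -0.05687473]), 'qvel': array([ 3.02305339e-04,  1.23397370e-03, -1.11792335e-03,  6.77635840e-04,
        1.72061618e-04, -6.61537358e-04,  1.51348768e-05]), 'joint_efforts': array([ 2.74385802e-04, -4.91296721e+01, -4.04117480e-01, -3.12534714e+01,
       -6.39734580e-02,  4.39442054e-02,  1.78533965e-04]), 'tool_pos': array([ 0.22131762, -0.61056639,  0.22946488]), 'orientation': array([-3.09232274e+00, -5.43367574e-01,  6.67656723e-04]), 'contact_force': array([-0.36051069, -0.23640237, -0.69018038]), 'moment': array([-0.0640228 , -0.00081653, -0.00654852]), 'grip_force': 0.0, 'opening': 0.08704757369362522}
scene {'intrinsics': array([[463.15418223,   0.        , 319.14566095],
       [  0.        , 463.15418223, 235.95384378],
       [  0.        ,   0.        ,   1.        ]]), 'xyz': array([1.20918542, 0.47864982, 0.90223965]), 'attitude': array([-1.3432575 , -2.28052693,  0.83156848])}
can_old 0.93 [0.522 0.312 0.084] [394. 243.]
sink_old 0.57 [0.705 0
[... 668 characters left out ...]
4795],
       [  0.        ,   0.        ,   1.        ]]), 'xyz': array([0.39965472, 0.1476381 , 1.27239026]), 'attitude': array([-2.17777684,  2.12959156, -0.1009061 ])}
can_old 0.79 [0.501 0.306 0.097] [260. 247.]
sink_old 0.63 [0.68  0.263 0.09 ] [283. 168.]
trafo_old 0.69 [0.529 0.195 0.086] [311. 236.]
rack 0.66 [ 0.586 -0.193  0.063] [484. 216.]
box 0.75 [0.518 0.252 0.005] [289. 244.]
mat 0.85 [0.387 0.635 0.004] [124. 296.]
mat 0.83 [0.6   0.029 0.011] [384. 211.]
mat 0.72 [0.282 0.429 0.006] [210. 343.]
mat 0.63 [0.348 0.237 0.008] [293. 317.]
meter 0.65 [ 0.398 -0.318  0.038] [538. 301.]
calculator 0.55 [0.776 0.019 0.017] [389. 138.]
driver 0.64 [ 0.453 -0.065  0.023] [424. 274.]
```

View both.

View pics/scene0.png

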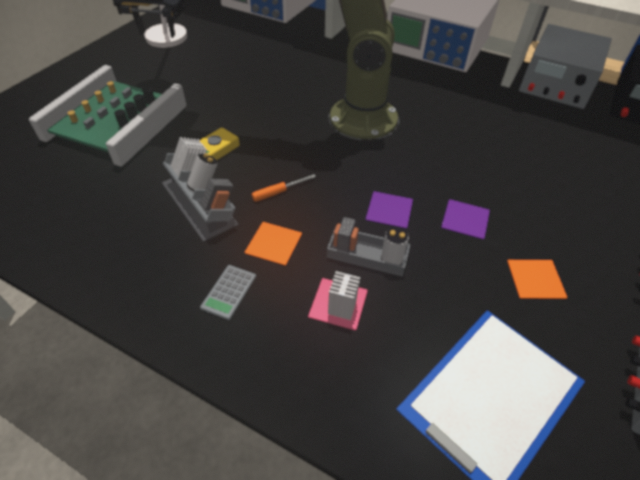

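View pics/top0.png

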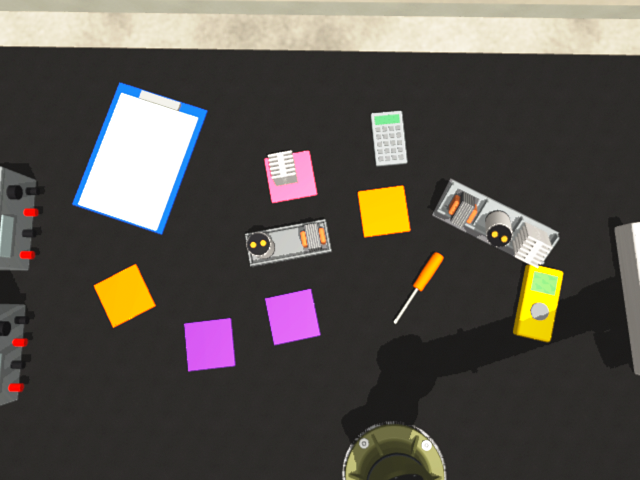

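The scene view shows the rejected heat sink on the pink mat at (340,300), with the can (395,243) and transformer (346,236) in the box. In the top view the pink mat is at (291,175). The mat-shaped ones at (384,211), (124,296), (210,343) and (293,317) are orange or purple, so they are out. The spare sink is the finned part at the rack's right end, (532,243), close to the meter. I'll measure the geometry and enlarge a crop to confirm.

```bash
python3 - <<'E'
from h import *
p,im,d=snap('top'); P=cloud(p,d)
a=im[120:280,240:600]; b=cv2.resize(a,None,fx=2.2,fy=2.2,interpolation=cv2.INTER_CUBIC)
cv2.imwrite('pics/crop.png',b[:,:,::-1])
bench=P[260:300,160:250,2]; print('bench z',np.median(bench), 'mat z', np.median(P[185:198,285:310,2]))
x,y,z=P[...,0],P[...,1],P[...,2]
def rect(m):
    pts=(P[m][:,:2]*1000).astype(np.float32); r=cv2.minAreaRect(pts); print(m.sum(),r)
for lo in (.01,.022): rect((x>.42)&(x<.61)&(y>.14)&(y<.37)&(z>lo)&(z<.042)&(d>0))
rect((x>.45)&(x<.72)&(y>-.36)&(y<-.05)&(z>.012)&(d>0))
for n in ['sink_new','trafo_new','can_new','rack']:
    for r in ctrl.masks_of(n,'top')[:2]:
        m=r['region']; q=P[m&(d>0)]; vu=np.argwhere(m).mean(0)
        print(n,round(r['conf'],2),m.sum(),vu.round(),np.median(q,0).round(3),q[:,2].min(),q[:,2].max())
p,im,d=snap('wrist','w0'); print(p)
E
```

```text
bench z 0.0008122337548901459 mat z 0.006005065926042441
769 ((519.9425048828125, 252.51828002929688), (76.77625274658203, 189.39297485351562), 11.62557315826416)
573 ((519.94677734375, 252.51467895507812), (76.76545715332031, 189.38783264160156), 11.596776962280273)
5168 ((557.6289672851562, -206.90992736816406), (306.4180603027344, 214.77166748046875), 89.92282104492188)
sink_new 0.71 1088 [244. 531.] [ 0.517 -0.275  0.118] 0.004227579599424214 0.14478060685882266
sink_new 0.23 583 [238. 313.] [0.525 0.193 0.083] 0.005896738422163317 0.0929609979958892
trafo_new 0.65 810 [207. 462.] [ 0.595 -0.131  0.111] 0.041070846064915845 0.13684849187497994
trafo_new 0.51 1499 [243. 288.] [0.518 0.255 0.008] -0.0036391392493291264 0.10127211341364029
can_new 0.92 831 [228. 498.] [ 0.548 -0.204  0.126] 0.003929559580903463 0.1475171843160974
can_new 0.38 1671 [138. 388.] [0.777 0.021 0.014] -0.0033332152819429695 0.02258745378015692
rack 0.94 2436 [215. 486.] [ 0.587 -0.19   0.062] -0.004045746209149659 0.14289814897371356
{'intrinsics': array([[427.25878862,   0.        , 324.3415148 ],
       [  0.        , 427.25878862, 237.68402684],
       [  0.        ,   0.        ,   1.        ]]), 'xyz': array([ 0.29194285, -0.58526834,  0.38537557]), 'attitude': array([ 2.38138159, -1.66870012, -0.2314957 ])}
```

View pics/crop.png

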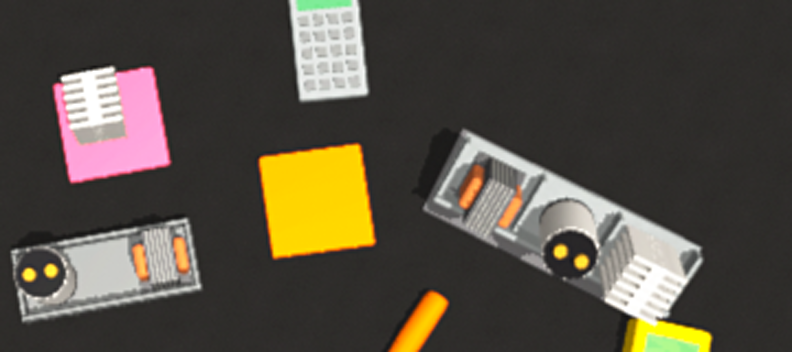

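The crop shows that the finned spare at crop (650,275) is the only heat sink in the rack. Its neighbours are the can at (570,240) and the transformer at (495,190). The sink on the pink mat at crop (95,105) is the rejected one, and the gap in the box is at crop (100,268).

```bash
cat >> h.py <<'E'
def tgt_R(psi,tilt):
    c,s=np.cos(psi),np.sin(psi); t=tilt
    y=np.array([np.cos(t)*c,np.cos(t)*s,np.sin(t)]); z=np.array([np.sin(t)*c,np.sin(t)*s,-np.cos(t)])
    return np.stack([np.cross(y,z),y,z],1)
def plan(pos,Rt,n):
    "total shift in current tool axes and turn, in units; per row for n rows if pure shift/turn"
    s=ctrl.observe(); R0=R.from_rotvec(s['orientation']).as_matrix()
    dp=R0.T@(np.array(pos)-s['tool_pos'])/0.03; rv=R.from_matrix(R0.T@Rt).as_rotvec()/0.08
    print('shift units (start axes)',dp.round(2),'turn units',rv.round(2),'per row',(dp/n).round(3),(rv/n).round(3))
    # shift along final axes
    print('shift units (final axes)',(Rt.T@(np.array(pos)-s['tool_pos'])/0.03).round(2))
E
python3 - <<'E'
from h import *
from scipy.optimize import least_squares
p,im,d=snap('top'); P=cloud(p,d)
m=ctrl.masks_of('rack','top')[0]['region']
m=cv2.erode(m.astype(np.uint8),np.ones((3,3)))>0
# local normals
gx=np.roll(P,-2,1)-np.roll(P,2,1); gy=np.roll(P,-2,0)-np.roll(P,2,0)
n=np.cross(gx,gy); n/=np.linalg.norm(n,axis=-1,keepdims=True)+1e-9; n*=np.sign(n[...,2:3])
q=n[m&(d>0)]; sel=(q[:,2]>.8)&(q[:,2]<.92); a=np.degrees(np.arctan2(-q[sel,1],-q[sel,0]))
print(sel.sum(),np.percentile(a,[20,40,50,60,80]))
psi0=np.radians(np.median(a))
mm=ctrl.masks_of('sink_new','top')[0]['region']; q=P[mm&(d>0)]
for psi in (psi0,np.radians(-28)):
    c,s=np.cos(psi),np.sin(psi); X=np.array([.866*c,.866*s,.5]);Y=np.array([-s,c,0]);Z=np.cross(X,Y)
    h=q@Z; top=np.percentile(h,97); t=q[h>top-.012]
    print(np.degrees(psi),top,len(t),[np.percentile(t@v,[2,98]).round(4) for v in (X,Y)])
    cen=X*np.mean(np.percentile(t@X,[2,98]))+Y*np.mean(np.percentile(t@Y,[2,98]))+Z*top
    print('top c',cen,'base',cen-.09*Z)
    base=cen-.09*Z; grasp=base+.068*Z; tcp=grasp-.011*Z; pre=tcp+.13*Z
    print('pre',pre); plan(pre,tgt_R(psi,np.pi/6),10)
E
```

```text
220 [-82.69379497 -45.44990283 -25.68940437   0.69466976  53.67008737]
-25.689404370800872 -0.1710311964154423 496 [array([0.5335, 0.5862]), array([-0.0543, -0.0039])]
top c [ 0.50133767 -0.27345189  0.1317991 ] base [ 0.54188975 -0.29295905  0.0538591 ]
pre [ 0.45763155 -0.25242751  0.2158011 ]
shift units (start axes) [11.47 -8.56  0.49] turn units [-6.21  2.53 -9.46] per row [ 1.147 -0.856  0.049] [-0.621  0.253 -0.946]
shift units (final axes) [14.19  1.41  1.38]
-28.0 -0.1713656010853647 497 [array([0.5342, 0.587 ]), array([-0.031 ,  0.0195])]
top c [ 0.50157874 -0.27320054  0.13187731] base [ 0.54131138 -0.29432676  0.05393731]
pre [ 0.45875578 -0.25043116  0.21587931]
shift units (start axes) [11.53 -8.61  0.49] turn units [-6.25  2.4  -8.96] per row [ 1.153 -0.861  0.049] [-0.625  0.24  -0.896]
shift units (final axes) [14.33  0.91  1.09]
```

Call:
step_arm --rows '[{"delta_pos":[0.8,-0.6,-0.5]},{"delta_pos":[0.9,-0.7,-0.4]},{"delta_pos":[0.9,-0.7,0]},{"delta_pos":[0.9,-0.7,0]},{"delta_pos":[0.9,-0.7,0]},{"delta_pos":[0.9,-0.7,0]},{"delta_pos":[0.9,-0.7,0]},{"delta_pos":[0.9,-0.7,0]},{"delta_pos":[0.9,-0.7,0]},{"delta_pos":[0.9,-0.7,0]}]'

```text
$.rows[0]: bad value
```

Call:
step_arm --rows '[{"delta_pos":[0.9,-0.7,0]},{"delta_pos":[0.9,-0.7,0]},{"delta_pos":[0.8,-0.5,0]},{"turn":[-0.6,0.25,-0.9]},{"turn":[-0.6,0.25,-0.9]},{"turn":[-0.6,0.25,-0.9]},{"turn":[-0.6,0.25,-0.9]},{"turn":[-0.6,0.25,-0.9]},{"turn":[-0.6,0.25,-0.9]},{"turn":[-0.6,0.25,-0.9]}]'

```text
$.rows[0]: bad value
```

Call:
step_arm --rows '[{"turn":[-0.6,0.25,-0.9]},{"turn":[-0.6,0.25,-0.9]},{"turn":[-0.6,0.25,-0.9]},{}]'

```text
$.rows[0]: bad value
```

```bash
python3 - <<'E'
from h import *
s=ctrl.observe(); print(s['tool_pos'],s['joint_pos'].round(2),s['clock'])
p,im,d=snap('wrist','w1'); P=cloud(p,d); np.savez('w1.npz',P=P,d=d)
K=np.array(p['intrinsics'])
for t in ['sink_new']:
    for r in ctrl.masks_of(t,'wrist')[:2]:
        m=r['region']; print(t,r['conf'],m.sum(),np.argwhere(m).mean(0))
np.save('m1.npy',ctrl.masks_of('sink_new','wrist')[0]['region'])
plan([.4588,-.2504,.2159],tgt_R(np.radians(-28),np.pi/6),10)
E
```

```text
[ 0.22150582 -0.61110264  0.23056122] [ 1.24  0.32 -0.07  1.45  0.02  1.37 -0.06] 1.45Traceback (most recent call last):
  File "<stdin>", line 8, in <module>
IndexError: list index out of range
```

View pics/w1.png

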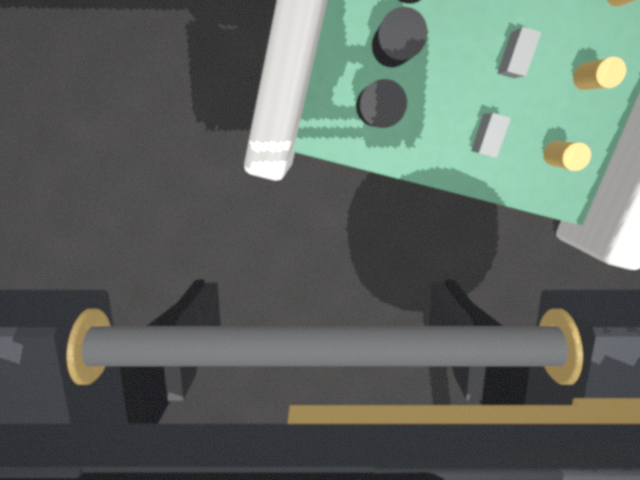

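The rows were refused because every field is needed, so nothing moved; the picture only shows the PCB holder beside the start pose. I'll resend with full rows.

Call:
step_arm --rows '[{"delta_pos":[0.8,-0.6,-0.5],"turn":[0,0,0],"hand":0},{"delta_pos":[0.9,-0.7,-0.4],"turn":[0,0,0],"hand":0},{"delta_pos":[0.9,-0.7,0],"turn":[0,0,0],"hand":0},{"delta_pos":[0.9,-0.7,0],"turn":[0,0,0],"hand":0},{"delta_pos":[0.9,-0.7,0],"turn":[0,0,0],"hand":0},{"delta_pos":[0.9,-0.7,0],"turn":[0,0,0],"hand":0},{"delta_pos":[0.9,-0.7,0],"turn":[0,0,0],"hand":0},{"delta_pos":[0.9,-0.7,0],"turn":[0,0,0],"hand":0},{"delta_pos":[0.9,-0.7,0],"turn":[0,0,0],"hand":0},{"delta_pos":[0.9,-0.7,0],"turn":[0,0,0],"hand":0}]'

```text
clock: 2.6
tool_pos: [0.4026, -0.3242, 0.2578]
orientation: [3.094, 0.543, 0.0]
contact_force: [0.4, -0.5, 0.4]
opening: 0.0872
grip_force: 0.0
```

Call:
step_arm --rows '[{"delta_pos":[0.9,-0.7,0],"turn":[0,0,0],"hand":0},{"delta_pos":[0.9,-0.7,0],"turn":[0,0,0],"hand":0},{"delta_pos":[0.8,-0.5,0],"turn":[0,0,0],"hand":0},{"delta_pos":[0,0,0],"turn":[-0.6,0.25,-0.9],"hand":0},{"delta_pos":[0,0,0],"turn":[-0.6,0.25,-0.9],"hand":0},{"delta_pos":[0,0,0],"turn":[-0.6,0.25,-0.9],"hand":0},{"delta_pos":[0,0,0],"turn":[-0.6,0.25,-0.9],"hand":0},{"delta_pos":[0,0,0],"turn":[-0.6,0.25,-0.9],"hand":0},{"delta_pos":[0,0,0],"turn":[-0.6,0.25,-0.9],"hand":0},{"delta_pos":[0,0,0],"turn":[-0.6,0.25,-0.9],"hand":0}]'

```text
clock: 3.6
tool_pos: [0.4559, -0.2451, 0.2579]
orientation: [2.565, 1.178, 0.278]
contact_force: [-0.3, -0.4, -1.4]
opening: 0.0873
grip_force: 0.0
```

Call:
step_arm --rows '[{"delta_pos":[0,0,0],"turn":[-0.6,0.25,-0.9],"hand":0},{"delta_pos":[0,0,0],"turn":[-0.6,0.25,-0.9],"hand":0},{"delta_pos":[0,0,0],"turn":[-0.6,0.25,-0.9],"hand":0},{"delta_pos":[0,0,0],"turn":[0,0,0],"hand":0},{"delta_pos":[0,0,0],"turn":[0,0,0],"hand":0}]'

```text
clock: 4.1
tool_pos: [0.467, -0.2513, 0.2546]
orientation: [2.313, 1.39, 0.37]
contact_force: [-0.3, 0.4, 0.4]
opening: 0.087
grip_force: 0.0
```

```bash
python3 - <<'E'
from h import *
s=ctrl.observe(); print(s['tool_pos'],s['joint_pos'].round(2),s['clock'])
p,im,d=snap('wrist','w2'); P=cloud(p,d); np.savez('w2.npz',P=P,d=d)
for t in ['sink_new','rack']:
    for r in ctrl.masks_of(t,'wrist')[:2]:
        m=r['region']; print(t,r['conf'],m.sum(),np.argwhere(m).mean(0))
        if t=='sink_new': np.save('m2.npy',m)
plan([.4588,-.2504,.2159],tgt_R(np.radians(-28),np.pi/6),10)
E
```

```text
[ 0.46699176 -0.25134226  0.25458884] [ 0.62 -0.3  -0.15  2.12 -0.06  0.83  0.01] 4.1
sink_new 0.63 6817 [227.74563591 288.10180431]
rack 0.78 15473 [117.70529309 280.40308925]
shift units (start axes) [-0.1  -0.87  1.02] turn units [-0.31 -0.16 -0.05] per row [-0.01  -0.087  0.102] [-0.031 -0.016 -0.005]
shift units (final axes) [-0.08 -0.89  1.  ]
```

View pics/w2.png

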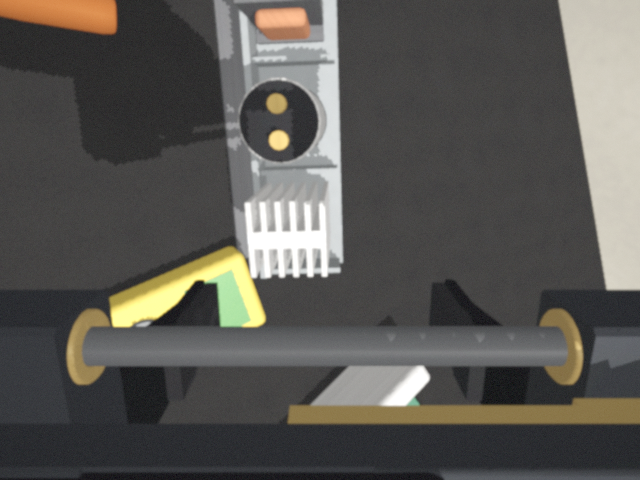

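The sink's top face is centred near (288,240), with its fins running down the image, so it has to be gripped across the image (tool y). The can is at (278,120) and the meter at (190,295), well clear of the fingers' height. I'll refine the pose from this depth image.

```bash
python3 - <<'E'
from h import *
z=np.load('w2.npz'); P,d=z['P'],z['d']; m=np.load('m2.npy')
q=P[m&(d>0)]
v=cv2.dilate(m.astype(np.uint8),np.ones((7,7)))>0
q=P[v&(d>0)]
for deg in (-24,-26,-28,-30):
    psi=np.radians(deg); c,s=np.cos(psi),np.sin(psi); X=np.array([.866*c,.866*s,.5]);Y=np.array([-s,c,0]);Z=np.cross(X,Y)
    h=q@Z; hist,e=np.histogram(h,bins=np.arange(h.min(),h.max()+.002,.002)); top=np.median(h[h>np.percentile(h,99)-.012]); t=q[abs(h-top)<.006]
    A=np.c_[t@X,t@Y,np.ones(len(t))]; co=np.linalg.lstsq(A,t@Z,rcond=None)[0]
    r=cv2.minAreaRect((A[:,:2]*1000).astype(np.float32))
    ex=[np.percentile(t@k,[1,99]) for k in (X,Y)]
    cen=X*ex[0].mean()+Y*ex[1].mean()+Z*top; base=cen-.09*Z
    print(deg,len(t),'slopes',co[:2].round(3),r,np.diff(ex[0]),np.diff(ex[1]),'cen',cen.round(4),'base',base.round(4))
E
```

```text
-24 3594 slopes [ 0.016 -0.021] ((555.7628784179688, -47.01593780517578), (54.73973846435547, 54.39321517944336), 88.48261260986328) [0.05368153] [0.05327908] cen [ 0.5    -0.2736  0.128 ] base [ 0.5411 -0.2919  0.0501]
-26 3590 slopes [ 0.018 -0.007] ((556.8677978515625, -27.00441551208496), (54.554683685302734, 54.290618896484375), 89.99838256835938) [0.05359176] [0.05327415] cen [ 0.5    -0.2735  0.128 ] base [ 0.5404 -0.2933  0.05  ]
-28 3605 slopes [0.019 0.007] ((557.3827514648438, -7.063619613647461), (54.291717529296875, 54.613128662109375), 1.730466365814209) [0.05353874] [0.05335192] cen [ 0.4999 -0.2734  0.1279] base [ 0.5396 -0.2945  0.05  ]
-30 3611 slopes [0.019 0.021] ((557.2942504882812, 12.88587760925293), (54.2947883605957, 54.65448760986328), 3.4633190631866455) [0.05446874] [0.05379873] cen [ 0.5    -0.2734  0.1279] base [ 0.539  -0.2959  0.05  ]
```

```bash
cat >> h.py <<'E'
PSI=np.radians(-26.3); RT=tgt_R(PSI,np.pi/6); BASE=np.array([.5403,-.2935,.05])
E
python3 - <<'E'
from h import *
Z=-RT[:,2]
plan(BASE+.13*Z,RT,3); plan(BASE+.057*Z,RT,3)
E
```

```text
shift units (start axes) [-0.18 -0.92  3.01] turn units [-0.3   0.02 -0.37] per row [-0.06  -0.307  1.004] [-0.101  0.007 -0.123]
shift units (final axes) [-0.16 -1.    2.99]
shift units (start axes) [-0.17 -0.86  5.44] turn units [-0.3   0.02 -0.37] per row [-0.058 -0.287  1.815] [-0.101  0.007 -0.123]
shift units (final axes) [-0.16 -1.    5.42]
```

Call:
step_arm --rows '[{"delta_pos":[0,-0.3,0.5],"turn":[-0.3,0,-0.37],"hand":0},{"delta_pos":[-0.1,-0.4,0.7],"turn":[0,0,0],"hand":0},{"delta_pos":[-0.06,-0.3,0.7],"turn":[0,0,0],"hand":0},{"delta_pos":[0,0,0.5],"turn":[0,0,0],"hand":0},{"delta_pos":[0,0,0],"turn":[0,0,0],"hand":0},{"delta_pos":[0,0,0],"turn":[0,0,0],"hand":0}]'

```text
clock: 4.85
tool_pos: [0.4752, -0.2613, 0.177]
orientation: [2.271, 1.411, 0.375]
contact_force: [0.3, 0.7, 0.2]
opening: 0.0869
grip_force: 0.0
```

```bash
python3 - <<'E'
from h import *
Z=-RT[:,2]; s=ctrl.observe(); print(s['joint_pos'].round(2))
plan(BASE+.057*Z,RT,3)
E
```

```text
[ 0.63 -0.22 -0.16  2.22 -0.06  0.61  0.05]
shift units (start axes) [ 0.   -0.01  2.98] turn units [-0.03  0.01  0.  ] per row [ 0.001 -0.005  0.992] [-0.009  0.004  0.002]
shift units (final axes) [-0.   -0.02  2.98]
```

Call:
step_arm --rows '[{"delta_pos":[0,0,0.6],"turn":[0,0,0],"hand":0},{"delta_pos":[0,0,0.6],"turn":[0,0,0],"hand":0},{"delta_pos":[0,0,0.6],"turn":[0,0,0],"hand":0},{"delta_pos":[0,0,0.6],"turn":[0,0,0],"hand":0},{"delta_pos":[0,0,0.58],"turn":[0,0,0],"hand":0},{"delta_pos":[0,0,0],"turn":[0,0,0],"hand":0},{"delta_pos":[0,0,0],"turn":[0,0,0],"hand":0}]' --grip_force 30

```text
clock: 5.55
tool_pos: [0.5153, -0.2809, 0.1]
orientation: [2.27, 1.411, 0.376]
contact_force: [0.2, 0.4, -0.5]
opening: 0.0868
grip_force: 0.0
```

Call:
step_arm --rows '[{"delta_pos":[0,0,0],"turn":[0,0,0],"hand":1},{"delta_pos":[0,0,0],"turn":[0,0,0],"hand":1},{"delta_pos":[0,0,0],"turn":[0,0,0],"hand":1},{"delta_pos":[0,0,0],"turn":[0,0,0],"hand":1},{"delta_pos":[0,0,0],"turn":[0,0,0],"hand":1},{"delta_pos":[0,0,0],"turn":[0,0,0],"hand":1},{"delta_pos":[0,0,0],"turn":[0,0,0],"hand":1},{"delta_pos":[0,0,0],"turn":[0,0,0],"hand":1}]'

```text
clock: 6.35
tool_pos: [0.5151, -0.2806, 0.0991]
orientation: [2.27, 1.412, 0.375]
contact_force: [-1.0, 0.6, 2.1]
opening: 0.0537
grip_force: 29.8
```

Call:
step_arm --rows '[{"delta_pos":[0,0,-0.2],"turn":[0,0,0],"hand":1},{"delta_pos":[0,0,-0.4],"turn":[0,0,0],"hand":1},{"delta_pos":[0,0,-0.5],"turn":[0,0,0],"hand":1},{"delta_pos":[0,0,-0.5],"turn":[0,0,0],"hand":1},{"delta_pos":[0,0,-0.4],"turn":[0,0,0],"hand":1},{"delta_pos":[0,0.3,-0.5],"turn":[0,0,0],"hand":1},{"delta_pos":[0,0.4,-0.7],"turn":[0,0,0],"hand":1},{"delta_pos":[0,0.4,-0.7],"turn":[0,0,0],"hand":1},{"delta_pos":[0,0.4,-0.7],"turn":[0,0,0],"hand":1}]'

```text
clock: 7.25
tool_pos: [0.4872, -0.2666, 0.2409]
orientation: [2.272, 1.414, 0.374]
contact_force: [1.2, 0.2, -3.6]
opening: 0.0537
grip_force: 29.8
```

Call:
step_arm --rows '[{"delta_pos":[0,0,0],"turn":[0.6,0,0],"hand":1},{"delta_pos":[0,0,0],"turn":[0.7,0,0],"hand":1},{"delta_pos":[0,0,0],"turn":[0.7,0,0],"hand":1},{"delta_pos":[0,0,0],"turn":[0.7,0,0],"hand":1},{"delta_pos":[0,0,0],"turn":[0.7,0,0],"hand":1},{"delta_pos":[0,0,0],"turn":[0.7,0,0],"hand":1},{"delta_pos":[0,0,0],"turn":[0.7,0,0],"hand":1},{"delta_pos":[0,0,0],"turn":[0.7,0,0],"hand":1},{"delta_pos":[0,0,0],"turn":[0.7,0,0],"hand":1},{"delta_pos":[0,0,0],"turn":[0.3,0,0],"hand":1}]'

```text
clock: 8.25
tool_pos: [0.4885, -0.2672, 0.2403]
orientation: [-2.667, -1.659, 0.002]
contact_force: [-1.0, 0.0, -3.5]
opening: 0.0537
grip_force: 29.9
```

```bash
cat >> h.py <<'E'
BYAW=np.radians(11.6); RB=tgt_R(BYAW,0); GAP=np.array([.520,.2525,.005])
E
python3 - <<'E'
from h import *
s=ctrl.observe(); print(s['joint_pos'].round(2),s['opening'])
plan(GAP+[0,0,.207],RB,14)
E
```

```text
[ 0.61  0.13 -0.17  1.67  0.02  1.35 -0.02] 0.05371876916777886
shift units (start axes) [16.   -6.72  0.94] turn units [-0.02  0.   -8.26] per row [ 1.143 -0.48   0.067] [-0.001  0.    -0.59 ]
shift units (final axes) [16.76  4.51  0.94]
```

Call:
step_arm --rows '[{"delta_pos":[0.4,-0.17,0],"turn":[0,0,0],"hand":1},{"delta_pos":[0.8,-0.34,0],"turn":[0,0,0],"hand":1},{"delta_pos":[0.8,-0.34,0],"turn":[0,0,0],"hand":1},{"delta_pos":[0.8,-0.34,0],"turn":[0,0,0],"hand":1},{"delta_pos":[0.8,-0.34,0],"turn":[0,0,0],"hand":1},{"delta_pos":[0.8,-0.34,0],"turn":[0,0,0],"hand":1},{"delta_pos":[0.8,-0.34,0],"turn":[0,0,0],"hand":1},{"delta_pos":[0.8,-0.34,0],"turn":[0,0,0],"hand":1},{"delta_pos":[0.8,-0.34,0],"turn":[0,0,0],"hand":1},{"delta_pos":[0.8,-0.34,0],"turn":[0,0,0],"hand":1}]'

```text
clock: 9.25
tool_pos: [0.5013, -0.0177, 0.2406]
orientation: [2.665, 1.659, 0.0]
contact_force: [0.3, 0.1, -3.1]
opening: 0.0541
grip_force: 29.9
```

Call:
step_arm --rows '[{"delta_pos":[0.8,-0.34,0],"turn":[0,0,0],"hand":1},{"delta_pos":[0.8,-0.34,0],"turn":[0,0,0],"hand":1},{"delta_pos":[0.8,-0.34,0],"turn":[0,0,0],"hand":1},{"delta_pos":[0.8,-0.34,0],"turn":[0,0,0],"hand":1},{"delta_pos":[0.8,-0.34,0],"turn":[0,0,0],"hand":1},{"delta_pos":[0,0,0],"turn":[0,0,-0.8],"hand":1},{"delta_pos":[0,0,0],"turn":[0,0,-0.8],"hand":1},{"delta_pos":[0,0,0],"turn":[0,0,-0.8],"hand":1},{"delta_pos":[0,0,0],"turn":[0,0,-0.8],"hand":1},{"delta_pos":[0,0,0],"turn":[0,0,-0.8],"hand":1}]'

```text
clock: 10.25
tool_pos: [0.5084, 0.1112, 0.2404]
orientation: [2.364, 2.066, -0.001]
contact_force: [-1.3, 0.7, -3.5]
opening: 0.0539
grip_force: 29.9
```

Call:
step_arm --rows '[{"delta_pos":[0,0,0],"turn":[0,0,-0.8],"hand":1},{"delta_pos":[0,0,0],"turn":[0,0,-0.8],"hand":1},{"delta_pos":[0,0,0],"turn":[0,0,-0.8],"hand":1},{"delta_pos":[0,0,0],"turn":[0,0,-0.8],"hand":1},{"delta_pos":[0,0,0],"turn":[0,0,-0.8],"hand":1},{"delta_pos":[0,0,0],"turn":[0,0,-0.26],"hand":1},{"delta_pos":[0,0,0],"turn":[0,0,0],"hand":1},{"delta_pos":[0,0,0],"turn":[0,0,0],"hand":1}]'

```text
clock: 11.05
tool_pos: [0.5092, 0.1105, 0.2404]
orientation: [1.985, 2.433, -0.001]
contact_force: [0.8, -0.3, -3.0]
opening: 0.054
grip_force: 29.9
```

```bash
python3 - <<'E'
from h import *
s=ctrl.observe(); print(s['clock'],s['joint_pos'].round(2),s['opening'])
plan(GAP+[0,0,.207],RB,14)
p,im,d=snap('wrist','w3'); P=cloud(p,d); np.savez('w3.npz',P=P,d=d)
x,y,z=P[...,0],P[...,1],P[...,2]
m=(d>0)&(z>.02)&(z<.042)&(x>.42)&(x<.62)&(y>.13)&(y<.38)
print(m.sum(),cv2.minAreaRect((P[m][:,:2]*1000).astype(np.float32)))
E
```

```text
11.05 [ 0.25  0.07 -0.54  1.74  0.04  1.34 -0.09] 0.05399561693715622
shift units (start axes) [4.57 1.3  0.94] turn units [ 0.01  0.02 -0.01] per row [0.326 0.093 0.067] [ 0.001  0.002 -0.   ]
shift units (final axes) [4.56 1.3  0.95]
2743 ((525.2277221679688, 219.6538543701172), (75.86441802978516, 119.0090103149414), 11.555875778198242)
```

View pics/w3.png

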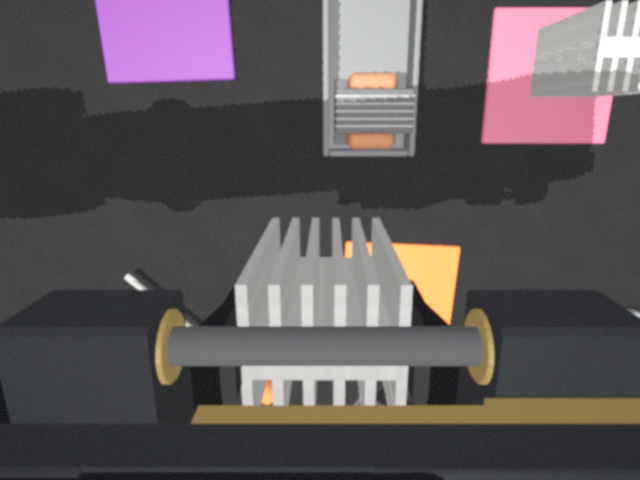

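The part hangs upright in the fingers at (325,330), and the box with its transformer is ahead at (370,110). Box yaw is confirmed at 11.6°. I'll go closer and measure the gap between the two old parts.

Call:
step_arm --rows '[{"delta_pos":[0.4,0.3,0],"turn":[0,0,0],"hand":1},{"delta_pos":[0.7,0.4,0],"turn":[0,0,0],"hand":1},{"delta_pos":[0.7,0.4,0],"turn":[0,0,0],"hand":1},{"delta_pos":[0.4,0.2,0],"turn":[0,0,0],"hand":1},{"delta_pos":[0,0,0],"turn":[0,0,0],"hand":1},{"delta_pos":[0,0,0],"turn":[0,0,0],"hand":1}]'

```text
clock: 11.7
tool_pos: [0.5344, 0.1818, 0.24]
orientation: [1.985, 2.433, -0.003]
contact_force: [0.0, 0.3, -3.7]
opening: 0.0534
grip_force: 29.9
```

```bash
python3 - <<'E'
from h import *
def ana(P,d,tag):
    B=(P-GAP)@np.stack([RB[:,1],RB[:,0],[0,0,1]],1)  # box x, y, z(above floor)
    x,y,z=B[...,0],B[...,1],B[...,2]; ok=(d>0)
    m=ok&(z>.015)&(z<.034)&(abs(x)<.045)&(abs(y)<.1)
    for n,mm in dict(rim=m, trafo=ok&(abs(x)<.045)&(y<-.01)&(y>-.11)&(z>.045)&(z<.1), can=ok&(abs(x)<.045)&(y>.01)&(y<.11)&(z>.045)&(z<.11), sinkheld=ok&(abs(x)<.06)&(z>.17)&(z<.25)).items():
        if mm.sum()>20: print(tag,n,mm.sum(),*[np.percentile(B[mm][:,k],[1,50,99]).round(4) for k in (0,1,2)])
p,im,d=snap('wrist','w4'); ana(cloud(p,d),d,'wrist')
plan(GAP+[0,0,.207],RB,14)
p,im,d=snap('top'); ana(cloud(p,d),d,'top')
p,im,d=snap('scene'); ana(cloud(p,d),d,'scene')
E
```

```text
wrist rim 3688 [-0.0395  0.0072  0.0361] [-0.0909  0.0079  0.0866] [0.0157 0.03   0.0324]
wrist trafo 4133 [-0.0296 -0.0034  0.0228] [-0.0823 -0.0524 -0.031 ] [0.0485 0.0801 0.0821]
wrist can 5014 [-0.026  -0.001   0.0241] [0.0353 0.0554 0.0724] [0.052  0.0935 0.1013]
wrist sinkheld 9121 [-0.033   0.0006  0.035 ] [-0.0976 -0.0582 -0.0459] [0.1803 0.228  0.2497]
shift units (start axes) [ 2.43 -0.    0.93] turn units [-0.01  0.04 -0.01] per row [ 0.173 -0.     0.066] [-0.     0.003 -0.001]
shift units (final axes) [2.42 0.   0.94]
top rim 300 [-0.0383 -0.0227  0.0379] [-0.0235  0.0435  0.0946] [0.0153 0.0293 0.0338]
top can 527 [-0.0258 -0.0017  0.0252] [0.0338 0.0582 0.0846] [0.0471 0.0938 0.1027]
scene rim 825 [-0.0385  0.0273  0.0392] [-0.0931  0.0029  0.0947] [0.0153 0.0261 0.0335]
scene trafo 489 [-0.0281  0.0093  0.0263] [-0.0846 -0.0566 -0.032 ] [0.0457 0.0723 0.0829]
scene can 612 [-0.0228  0.0149  0.0276] [0.0351 0.0612 0.0864] [0.0458 0.0898 0.1005]
scene sinkheld 628 [-0.024   0.0281  0.0385] [-0.1011 -0.0694 -0.0476] [0.1782 0.2101 0.2476]
```

View pics/w4.png

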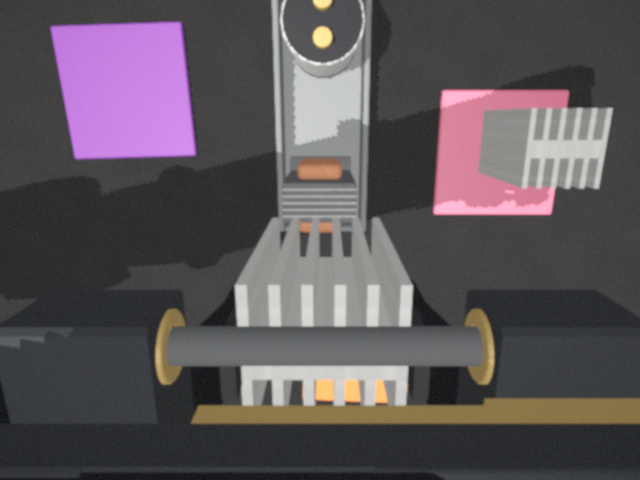

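The gap runs from the transformer's inner face (y = -32 mm) to the can's (y = +34 mm), so its middle is about y = +1 mm. The picture shows both old parts standing, at (320,190) and (322,25), with the lane clear. The held sink is centred on the TCP to about 1 mm.

Call:
step_arm --rows '[{"delta_pos":[0.4,0,0],"turn":[0,0.04,0],"hand":1},{"delta_pos":[0.7,0,0],"turn":[0,0,0],"hand":1},{"delta_pos":[0.7,0,0],"turn":[0,0,0],"hand":1},{"delta_pos":[0.48,0,0],"turn":[0,0,0],"hand":1},{"delta_pos":[0.2,0,0],"turn":[0,0,0],"hand":1},{"delta_pos":[0,0,0.5],"turn":[0,0,0],"hand":1},{"delta_pos":[0,0,0.7],"turn":[0,0,0],"hand":1},{"delta_pos":[0,0,0.5],"turn":[0,0,0],"hand":1},{"delta_pos":[0,0,0],"turn":[0,0,0],"hand":1},{"delta_pos":[0,0,0],"turn":[0,0,0],"hand":1}]'

```text
clock: 12.85
tool_pos: [0.5197, 0.255, 0.1889]
orientation: [-1.985, -2.433, -0.001]
contact_force: [0.1, 0.2, -2.2]
opening: 0.0544
grip_force: 29.9
```

```bash
python3 - <<'E'
from h import *
plan(GAP+.001*RB[:,0]+[0,0,.057],RB,14)
p,im,d=snap('scene','s5'); P=cloud(p,d)
B=(P-GAP)@np.stack([RB[:,1],RB[:,0],[0,0,1]],1); x,y,z=[B[...,k] for k in range(3)]
m=(d>0)&(abs(x)<.05)&(abs(y)<.04)&(z>.125)&(z<.19)
print('held',*[np.percentile(B[m][:,k],[1,50,99]).round(4) for k in range(3)])
c=cv2.resize(im[150:350,260:460],None,fx=2.8,fy=2.8); cv2.imwrite('pics/s5c.png',c[:,:,::-1])
E
```

```text
shift units (start axes) [-0.06 -0.01  4.23] turn units [-0.01 -0.02 -0.01] per row [-0.004 -0.     0.302] [-0.    -0.001 -0.001]
shift units (final axes) [-0.05 -0.01  4.23]
held [-0.0018  0.0285  0.0384] [-0.0255  0.0022  0.0277] [0.1265 0.1547 0.1888]
```

View pics/s5c.png

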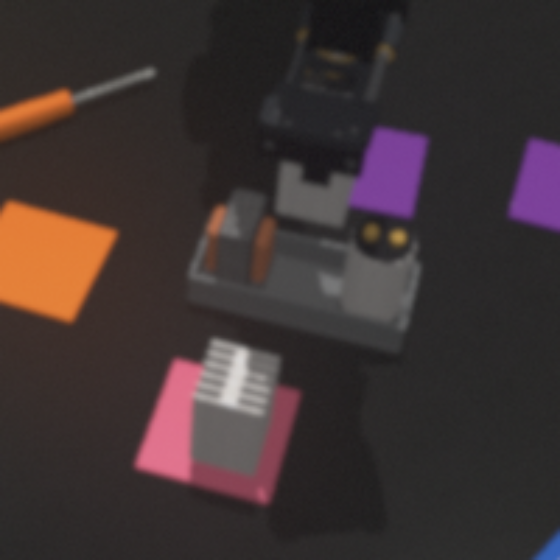

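The held sink hangs level between the two old parts at crop (315,190), with its centre measured at y = +1 mm, the gap's middle. I'll lower it.

Call:
step_arm --rows '[{"delta_pos":[0,0,0.4],"turn":[0,0,0],"hand":1},{"delta_pos":[0,0,0.5],"turn":[0,0,0],"hand":1},{"delta_pos":[0,0,0.5],"turn":[0,0,0],"hand":1},{"delta_pos":[0,0,0.5],"turn":[0,0,0],"hand":1},{"delta_pos":[0,0,0.5],"turn":[0,0,0],"hand":1},{"delta_pos":[0,0,0.5],"turn":[0,0,0],"hand":1},{"delta_pos":[0,0,0.5],"turn":[0,0,0],"hand":1},{"delta_pos":[0,0,0.4],"turn":[0,0,0],"hand":1},{"delta_pos":[0,0,0.2],"turn":[0,0,0],"hand":1},{"delta_pos":[0,0,0],"turn":[0,0,0],"hand":1}]'

```text
clock: 13.9
tool_pos: [0.5191, 0.2557, 0.0683]
orientation: [-1.984, -2.433, 0.0]
contact_force: [0.0, -0.9, -2.7]
opening: 0.054
grip_force: 29.9
```

Call:
step_arm --rows '[{"delta_pos":[0,0,0.05],"turn":[0,0,0],"hand":1},{"delta_pos":[0,0,0.05],"turn":[0,0,0],"hand":1},{"delta_pos":[0,0,0.03],"turn":[0,0,0],"hand":1},{"delta_pos":[0,0,0],"turn":[0,0,0],"hand":1}]'

```text
clock: 14.3
tool_pos: [0.5198, 0.2559, 0.0657]
orientation: [-1.985, -2.434, -0.003]
contact_force: [-0.6, 0.0, -3.1]
opening: 0.0539
grip_force: 29.9
```

Call:
step_arm --rows '[{"delta_pos":[0,0,0.04],"turn":[0,0,0],"hand":1},{"delta_pos":[0,0,0.04],"turn":[0,0,0],"hand":1},{"delta_pos":[0,0,0],"turn":[0,0,0],"hand":1}]'

```text
clock: 14.6
tool_pos: [0.5195, 0.2558, 0.0629]
orientation: [-1.985, -2.434, -0.001]
contact_force: [-0.0, -0.4, -2.8]
opening: 0.0537
grip_force: 29.9
```

Call:
step_arm --rows '[{"delta_pos":[0,0,0.03],"turn":[0,0,0],"hand":1},{"delta_pos":[0,0,0],"turn":[0,0,0],"hand":1}]'

```text
clock: 14.8
tool_pos: [0.5197, 0.2559, 0.0623]
orientation: [-1.985, -2.434, -0.002]
contact_force: [0.1, -0.7, -3.0]
opening: 0.0539
grip_force: 29.8
```

Call:
step_arm --rows '[{"delta_pos":[-0.05,0,0.03],"turn":[0,0,0],"hand":1},{"delta_pos":[0,0,0.03],"turn":[0,0,0],"hand":1},{"delta_pos":[0,0,0],"turn":[0,0,0],"hand":1}]'

```text
clock: 15.1
tool_pos: [0.52, 0.2559, 0.0619]
orientation: [-1.984, -2.434, -0.005]
contact_force: [-1.4, 1.4, 6.4]
opening: 0.0535
grip_force: 29.9
```

Call:
step_arm --rows '[{"delta_pos":[0,0,0.03],"turn":[0,0,0],"hand":1},{"delta_pos":[0,0,0],"turn":[0,0,0],"hand":1}]'

```text
clock: 15.3
tool_pos: [0.5201, 0.2561, 0.0618]
orientation: [-1.984, -2.435, -0.005]
contact_force: [-3.1, 0.4, 10.0]
opening: 0.054
grip_force: 30.0
```

The sink is on the floor, since the force has turned upward. I'll release it and withdraw straight up.

Call:
step_arm --rows '[{"delta_pos":[0,0,-0.05],"turn":[0,0,0],"hand":1},{"delta_pos":[0,0,0],"turn":[0,0,0],"hand":0.3},{"delta_pos":[0,0,0],"turn":[0,0,0],"hand":0},{"delta_pos":[0,0,0],"turn":[0,0,0],"hand":0},{"delta_pos":[0,0,0],"turn":[0,0,0],"hand":0},{"delta_pos":[0,0,0],"turn":[0,0,0],"hand":0}]'

```text
clock: 15.9
tool_pos: [0.52, 0.2543, 0.0609]
orientation: [-1.985, -2.434, -0.002]
contact_force: [0.3, 0.3, 0.8]
opening: 0.083
grip_force: 0.0
```

Call:
step_arm --rows '[{"delta_pos":[0,0,-0.3],"turn":[0,0,0],"hand":0},{"delta_pos":[0,0,-0.5],"turn":[0,0,0],"hand":0},{"delta_pos":[0,0,-0.7],"turn":[0,0,0],"hand":0},{"delta_pos":[0,0,-0.8],"turn":[0,0,0],"hand":0},{"delta_pos":[0,0,-0.8],"turn":[0,0,0],"hand":0},{"delta_pos":[0,0,-0.8],"turn":[0,0,0],"hand":0},{"delta_pos":[-0.8,0,-0.4],"turn":[0,0,0],"hand":0},{"delta_pos":[-0.8,0,0],"turn":[0,0,0],"hand":0},{"delta_pos":[-0.8,0,0],"turn":[0,0,0],"hand":0},{"delta_pos":[0,0,0],"turn":[0,0,0],"hand":0}]'

```text
clock: 16.9
tool_pos: [0.5361, 0.1795, 0.1913]
orientation: [1.991, 2.427, 0.002]
contact_force: [1.1, -0.0, -0.7]
opening: 0.0873
grip_force: 0.0
```

```bash
python3 - <<'E'
from h import *
p,im,d=snap('wrist','w6'); Bx=np.stack([RB[:,1],RB[:,0],[0,0,1]],1)
for cam in ('wrist','scene'):
    if cam=='scene': p,im,d=snap('scene')
    B=(cloud(p,d)-GAP)@Bx; x,y,z=[B[...,k] for k in range(3)]
    for n,lo,hi,zl in (('sink',-.029,.031,.082),('trafo',-.09,-.03,.045),('can',.034,.095,.06)):
        m=(d>0)&(abs(x)<.045)&(y>lo)&(y<hi)&(z>zl)&(z<.11)
        if m.sum()>20: print(cam,n,*[np.percentile(B[m][:,k],[2,50,98]).round(4) for k in range(3)])
E
```

```text
wrist sink [-0.0246  0.0022  0.0282] [-0.0239  0.0021  0.0274] [0.0839 0.0905 0.092 ]
wrist trafo [-0.0289 -0.0032  0.0221] [-0.0819 -0.0536 -0.0311] [0.0552 0.0801 0.0818]
wrist can [-0.024  -0.0006  0.0224] [0.0352 0.0477 0.0585] [0.0656 0.0935 0.1013]
scene sink [-0.0244  0.0062  0.0307] [-0.026   0.0013  0.0262] [0.0824 0.0881 0.0918]
scene trafo [-0.0271  0.0092  0.0258] [-0.0839 -0.0564 -0.0321] [0.0468 0.0725 0.0826]
scene can [-0.022   0.0119  0.0267] [0.0363 0.0612 0.0854] [0.062  0.0913 0.1003]
```

View pics/w6.png

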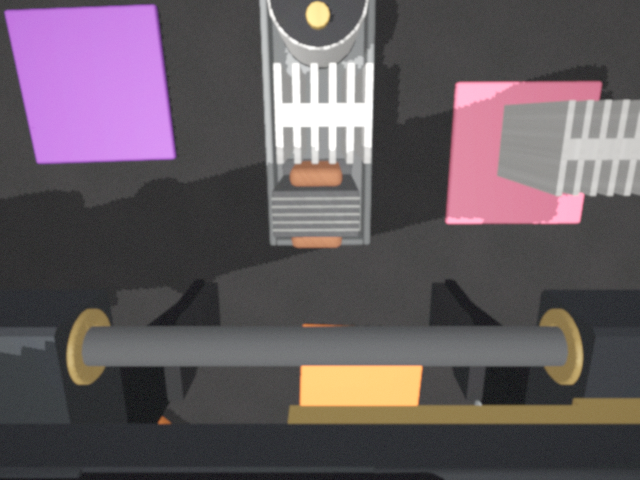

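The spare sink stands level in the gap at (322,112). It is about 2 mm off in x and 1.5 mm in y, its top is 90 mm above the floor, and the old parts have not moved. I'm handing the job in.

```bash
python3 -c "
from workcell import ctrl; print(ctrl.job_done())"
```

```text
the job is handed in; nothing more can be done
None
```

The spare heat sink stands upright on the box floor between the can and the transformer, about 2 mm from the middle of the gap, and the job was handed in at about 17 s; no verdict came back.

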